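# Start the steam generator's filler cap without cross-threading

## Robot

A 6-joint arm with a two-finger parallel gripper is mounted at the origin on the work surface. World frame = base frame: x ahead of the robot, y to its left, z up, the work surface at z = 0. Lengths are in m, angles in degrees, forces in N, time in s.
With the tool pointing down it reaches from about 0.25 to 0.725 m from the base axis. Payload 9.7 kg.
Tool frame: the origin (TCP) lies midway between the tips of the shut fingers; the grasp point (between the pads) lies bot.hold_point_z behind it (bot.hold_point_z is the distance from the TCP to the grasp point, in m); z points along the fingers, y is the line along which they close (so a half turn about z gives the same grasp; the last joint's range is limited). The gripper opens to 85 mm and grips with 20 to 120 N. Pads are 22 mm wide; open, the fingers measure 114 mm over their backs; the gripper's body (76 mm by 85 mm) begins 54 mm behind the grasp point. The pads swing forward as they close: fully open they stand 13 mm farther back than shut.
Start: joints at [64.687, 4.979, 10.078, 95.1, 0, 90], TCP at [0.235, 0.497, 0.231] pointing down, gripper open.
Joint ranges: [-179.16, 179.16], [-48.56, 103.87], [-65.8, 70.77], [-126.05, 130.52], [-82.76, 87.17], [-180, 180]. Speed limits (degrees/s): [127.2, 127.2, 147.25, 180, 180, 180].

## Interface

Orientations are given as [roll, pitch, yaw] about the fixed x, y, z axes, in that order (R = Rz(yaw) Ry(pitch) Rx(roll)).
In Python, from workcell import bot, camera, camera_model, ticket gives the robot as it stands.
- The arm moves only by the tool send_rows, never from a script. Its argument "targets" is text: rows parted by semicolons, each of 5 numbers parted by spaces: the shift along the tool's x, y, z in mm, then the turn about the tool's z in degrees, then the closure in counts, from 0 (fully open) to 255 (shut). A call has 1 to 20 rows; each row is the pose to reach, as a shift and turn from the pose commanded when the call began, along the tool's axes at that moment; what a row does not reach only later rows make up. A row lasts 1/8 s, in which the tool goes at most 62.5 mm and 10.7 degrees, less where a joint would pass 70% of its speed; a pose out of reach is approached as far as the arm can. A call with a gripper value outside its range is refused whole. The fingers move at their own pace and stop on an object; "newtons" is the grip in N (left out, the last holds). Time passes only in rows, so rows that repeat a pose let the fingers close. It gives the time, the measured TCP pose, the force, the opening and the grip force at its end, in the units of the state.
- bot.get_obs(): the state, without advancing time (a new reading comes with each control period).
- camera(name): name is "scene" or "side" or "wrist"; returns the picture (420x560x3 uint8, blue, green, red); there is no depth.
- camera_model(name): a dict with "K" (3x3 intrinsics, pixels), "dist_coeffs" ([k1, k2, p1, p2, k3] as OpenCV has them; the pictures are not rectified), "pose" (4x4, takes a point from camera to world coordinates); the wrist camera has in their place "T_tool_cam" (4x4, takes a point from camera to tool coordinates, whose origin is the TCP and whose axes are the flange's). Camera axes: x right, y down, z forward; pixel columns grow to the right and rows downward; lengths in m; the calibration is good to about 2 mm. A picture is of the moment at which its call begins: read the wrist's pose just before it. camera_model takes no time and is no camera call.
- ticket.job_done(): hands the job in; it is judged then, once.
The state is a dict: "time": time; "q": joint angles; "qd": joint speeds; "joint_efforts": joint torques, N m; "ee_pos": TCP position; "tcp_rot": TCP orientation; "wrist_force": force on the tool from outside, world axes, zero at the start; "torque": the same for the moment, N m; "opening": finger opening in m; "grasp_force": force on a finger pad.
Only numpy, scipy, OpenCV 4.12 (cv2) and the standard library are available. Lean on these libraries where they do the work, as an engineer would, in place of code of your own. Each camera call takes 0.05 s, during which the arm holds its last target. There are 200 camera calls.

## Task

The steam generator for the wood-bending box has just been filled, and its red filler cap only sits loosely on top of the thread. Without lifting it off the neck, turn the cap backward (anticlockwise seen from above) until it drops into the thread, and only then turn it forward (clockwise) until it is fully home and snug. Let go of it and leave the clamp, try square, jug and pencil where they lie.

Things in the scene. Friction and masses are not known exactly. Their poses are not given: they have to be found in the camera images.
- steamer: Steam generator: cream plastic tank on a black base, fixed, full and heavy, 270 mm long (x), 210 wide, top of the tank 150 mm above the bench. Origin: on the upright axis of the filler neck, at bench level. The tank reaches from x = -100 mm (face with water gauge and red switch) to x = +170 mm (brass outlet). z up.
- steamer_handle (a point): Middle of the steamer's black carrying handle, a bar 160 mm long along the steamer's y, 130 mm from the neck axis on the +x side; its top is 197 mm above the bench. A small brass relief valve stands at x 70, y 60 mm in the steamer's frame, its top 172 mm above the bench.
- neck_rim (a point): Centre of the rim of the black neck, on its axis, 167.5 mm above the bench. The neck is 47 mm across and has a coarse right-hand thread, three starts 120 degrees apart, lead 15 mm: a clockwise turn of 30 degrees lowers the cap 1.25 mm. Seen from above, clockwise is forward. Angles of the cap, below, are of its x axis, anticlockwise from the steamer's x axis.
- cap: Loose red cap, 70 g, skirt 62 mm across, flat top 13.8 mm above the skirt's lower edge. Origin: centre of that edge; x along the grip bar, z up. At the start it rides on the thread at 10 to 50 degrees, origin 161 to 163 mm above the bench. Turned backward it climbs to 164 mm and, at about 82 to 90 degrees, drops 4.7 mm (origin about 159.3 mm). If it leans, one lug has not dropped: go a little further back.
- cap_bar (a point): Centre of the cap's cream grip bar, 50 mm long (cap's x), 12 thick, 22 high, standing on the cap's top; 24.8 mm above the cap's origin. Held tight it cannot drop: straddle the bar with play, or let go. Then turned forward, the cap threads down, meets the rim at about 20 degrees and grows tight from 0 (bar along the tank) to -12 degrees (0.7 N m), origin 156.7 mm above the bench.
- cap_lug (a point): One of the cap's three thread lugs, hidden inside the skirt: 26.5 mm from the cap's axis along its +x, 1.5 mm above its origin. Until the cap is tight it turns with almost no torque. When it is home a gap of 2.7 mm is left between the skirt and the black collar at the foot of the neck.
- clamp: Bystander: F-clamp lying flat, 220 mm steel bar along its x, black jaws reaching 90 mm to its +y, red handle; 32 mm high. Origin under the middle of the bar.
- square: Bystander: try square lying flat, dark wooden stock 120 mm along its x and 16 mm high, steel blade 200 mm to its +y. Origin under the middle of the stock.
- jug: Bystander: blue plastic jug, 100 mm across, 125 mm high, handle at its +y, upright. Origin: centre of its underside.
- pencil: Bystander: flat red carpenter's pencil, 170 mm along its x, 8 mm thick. Origin: under the middle of the painted part.
Not all that is in view belongs to the job. There is more than one size of the cap; the job needs the middle-sized.

How it is judged:
By the outcome, as a careful person would: the job done as asked, in the order asked, and still so for the second after the job is handed in, with the robot touching nothing.
It also fails if it takes over 48 s, if anything falls off the work surface, if the arm or the gripper's body presses on something with over 40 N, if the wrist force passes 120 N, or if a joint passes its speed limit or range.

## Working session

There is one attempt and no reset: what is moved stays moved. The work goes in short steps, Python scripts to look and compute and a tool call to move; the robot and the scene stay as the last step left them, time stands still between calls to the robot, and variables do not carry over. Pictures are saved under pics/ and viewed, at most 11 in all, crops included, and the job is handed in when it is done.

Besides the shell and the picture viewer there is one more tool, called after "Request:" as a command line: name --argument value ..., lists and objects as JSON in quotes. send_rows: Moves the arm, as the interface text tells. Its arguments: {"type":"object","properties":{"targets":{"type":"string"},"newtons":{"type":"number"}},"required":["targets"]}

```bash
ls; mkdir -p pics
python3 - <<'E'
from workcell import bot,camera,camera_model
import cv2,numpy as np
o=bot.get_obs();print(o['time'],o['ee_pos'],o['tcp_rot'],o['opening'],bot.hold_point_z)
for n in("scene","side","wrist"):
    im=camera(n);cv2.imwrite(f"pics/{n}0.png",im)
    m=camera_model(n);print(n,m)
E
python3 -c "
import cv2,numpy as np
a=[cv2.imread(f'pics/{n}0.png') for n in('scene','side')]
cv2.imwrite('pics/both.png',a[0])"
```

```text
pics
0.0 [0.23505266 0.49698501 0.23056131] [-1.79922249e+02 -1.72787297e-03  1.54689088e+02] 0.08562270143427543 0.0187
scene {'K': array([[450.25725123,   0.        , 274.6695754 ],
       [  0.        , 450.25725123, 212.29612541],
       [  0.        ,   0.        ,   1.        ]]), 'dist_coeffs': array([0.00799648, 0.        , 0.        , 0.        , 0.        ]), 'pose': array([[ 0.30386223,  0.75408138, -0.58226198,  1.10312088],
       [ 0.9526416 , -0.24812732,  0.17580335, -0.16991528],
       [-0.01190507, -0.60810698, -0.79376581,  0.9275075 ],
       [ 0.        ,  0.        ,  0.        ,  1.        ]])}
side {'K': array([[460.99894364,   0.        , 280.76107093],
       [  0.        , 460.99894364, 210.00037876],
       [  0.        ,   0.        ,   1.        ]]), 'dist_coeffs': array([-0.10116056,  0.        ,  0.        ,  0.        ,  0.        ]), 'pose': array([[ 0.9906885 , -0.08622849,  0.10536097,  0.4285    ],
       [-0.13608987, -0.60456137,  0.78484718, -0.90646842],
       [-0.00397902, -0.79187764, -0.61066683,  0.84763356],
       [ 0.        ,  0.        ,  0.        ,  1.        ]])}
wrist {'K': array([[296.49244233,   0.        , 272.26592792],
       [  0.        , 296.49244233, 211.51935382],
       [  0.        ,   0.        ,   1.        ]]), 'dist_coeffs': array([-0.03547671,  0.        ,  0.        ,  0.        ,  0.        ]), 'T_tool_cam': array([[ 4.05816241e-04, -9.61113226e-01, -2.76154307e-01,
         7.02719038e-02],
       [ 9.99999819e-01,  5.12701429e-04, -3.14852800e-04,
        -1.48880458e-04],
       [ 4.44193898e-04, -2.76154129e-01,  9.61113261e-01,
        -1.42268409e-01],
       [ 0.00000000e+00,  0.00000000e+00,  0.00000000e+00,
         1.00000000e+00]])}
```

View pics/scene0.png

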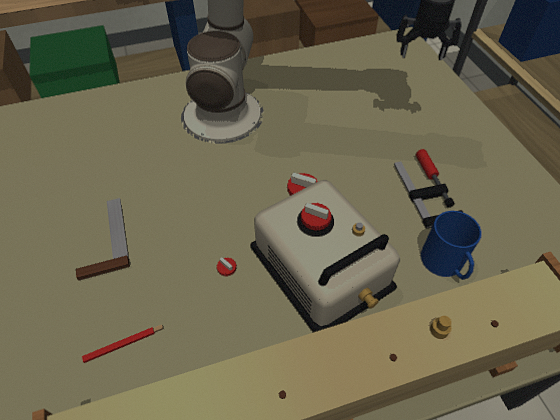

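View pics/side0.png

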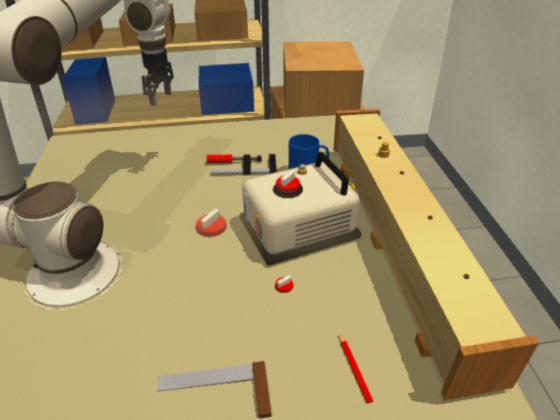

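Scene: red cap on the steamer at about (316,213), handle from (322,279) to (386,241), two decoy caps on the bench at (300,184) and (227,266). Side: cap at (288,184), handle from (318,157) to (346,190). Triangulate now.

```bash
cat > h.py <<'E'
import cv2,numpy as np
from workcell import camera_model
from scipy.spatial.transform import Rotation as R
def ray(n,p,pose=None):
    m=camera_model(n);T=m['pose'] if pose is None else pose@m['T_tool_cam']
    u=cv2.undistortPoints(np.array([[p]],float),m['K'],m['dist_coeffs'])[0,0]
    return T[:3,3],T[:3,:3]@np.array([u[0],u[1],1])
def onz(n,p,z,pose=None):
    o,d=ray(n,p,pose);return o+d*(z-o[2])/d[2]
def tri(a,b):
    (o1,d1),(o2,d2)=a,b
    s=np.linalg.lstsq(np.c_[d1,-d2],o2-o1,rcond=None)[0]
    p,q=o1+s[0]*d1,o2+s[1]*d2;return (p+q)/2,np.linalg.norm(p-q)
def tool(o):
    T=np.eye(4);T[:3,:3]=R.from_euler('xyz',o['tcp_rot'],degrees=True).as_matrix();T[:3,3]=o['ee_pos'];return T
E
python3 - <<'E'
from h import *
for n,c in(("scene",(316,214)),("side",(288,184))):
    im=cv2.imread(f"pics/{n}0.png");hsv=cv2.cvtColor(im,cv2.COLOR_BGR2HSV)
    red=((hsv[...,0]<8)|(hsv[...,0]>172))&(hsv[...,1]>150)&(hsv[...,2]>70)
    k,l,s,ce=cv2.connectedComponentsWithStats(red.astype('uint8'))
    for i in range(1,k):
        if s[i,4]>40:print(n,s[i],ce[i].round(1))
hs={"scene":[(322,279),(386,240)],"side":[(346,190),(320,158)]}
for n in hs:
    for p in hs[n]:print(n,'handle',onz(n,p,.195))
print(tri(ray("scene",(316,212)),ray("side",(288,182))))
print(onz("scene",(316,212),.187),onz("side",(288,182),.187))
for n,x in(("scene",260),("side",240)):
    im=cv2.imread(f"pics/{n}0.png");y=150 if n=="scene" else 130
    cv2.imwrite(f"pics/{n}c.png",cv2.resize(im[y:y+100,x:x+130],None,fx=4,fy=4,interpolation=2))
cv2.imwrite("pics/c.png",np.vstack([cv2.imread("pics/scenec.png"),cv2.imread("pics/sidec.png")])[:800:1])
a=np.hstack([cv2.imread("pics/scenec.png"),cv2.imread("pics/sidec.png")]);cv2.imwrite("pics/c.png",cv2.resize(a,(800,308)))
E
```

```text
scene [417 149  22  29 299] [426.9 162.7]
scene [287 178  18  16 129] [293.6 186.8]
scene [301 203  31  27 390] [315.2 218.8]
scene [217 258  19  18 186] [225.8 266.8]
scene [ 82 327  72  35 449] [116.7 344.6]
side [207 154  26   9 207] [219.4 158.4]
side [276 177  24  16 258] [288.2 185.5]
side [197 216  28  20 300] [211.7 226.8]
side [275 277  18  16 143] [284.1 286. ]
side [341 341  32  62 437] [356.6 372. ]
scene handle [0.74009228 0.0280238  0.195     ]
scene handle [0.69845318 0.1778257  0.195     ]
side handle [ 0.71094083 -0.01052978  0.195     ]
side handle [0.67829373 0.14671889 0.195     ]
(array([0.57865478, 0.07859658, 0.17336185]), np.float64(0.004328727394625761))
[0.58593417 0.07560337 0.187     ] [0.57664382 0.05574286 0.187     ]
```

View pics/c.png

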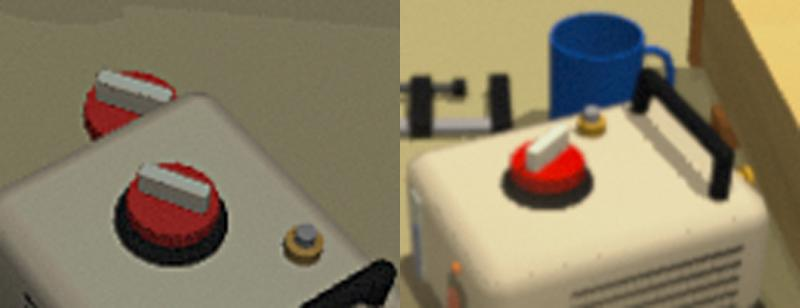

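Run:
```python
from h import *
S=lambda x,y:(260+x/3.077,150+y/3.077)
D=lambda x,y:(240+(x-400)/3.077,130+y/3.077)
z=.198
a,b=onz("scene",S(140.5,168.5),z),onz("scene",S(209.5,190.5),z);print(a,b,np.linalg.norm(a-b),np.degrees(np.arctan2(*(b-a)[1::-1])),(a+b)/2)
print("side bar",onz("side",D(548,144),z))
print("tri",tri(ray("scene",S(175,179.5)),ray("side",D(548,144))))
h=[onz("side",D(722,160),.195),onz("side",D(650,75),.195),onz("scene",(322,277),.195),onz("scene",(386,238),.195)]
print(np.round(h,4))
for i in(0,2):
    d=h[i+1]-h[i];print(np.linalg.norm(d),"ang steamer x:",np.degrees(np.arctan2(d[1],d[0]))-90,(h[i]+h[i+1])/2)
```

```text
[0.56932682 0.0584247  0.198     ] [0.60109325 0.09540875 0.198     ] 0.048753732360490735 49.339976753345844 [0.58521003 0.07691673 0.198     ]
side bar [0.57792595 0.06298863 0.198     ]
tri (array([0.5796047 , 0.0795008 , 0.18811387]), np.float64(0.0024987307425659794))
[[0.7162 0.0241 0.195 ]
 [0.6856 0.1651 0.195 ]
 [0.7362 0.0295 0.195 ]
 [0.6942 0.1799 0.195 ]]
0.1442965062544032 ang steamer x: 12.25114340967518 [0.70092821 0.09457876 0.195     ]
0.1561399919428165 ang steamer x: 15.609050491625723 [0.71519651 0.10473541 0.195     ]
```

Request:
send_rows --targets "-20 -10 -40 0 0;-70 -33 -60 -10 0;-120 -57 -60 -20 0;-175 -83 -60 -30 0;-230 -109 -60 -40 0;-285 -135 -60 -50 0;-340 -161 -60 -60 0;-395 -187 -60 -70 0;-445 -210 -60 -74 0;-480 -227 -60 -74 0;-495 -234 -60 -74 0;-495 -234 -60 -74 0;-495 -234 -60 -74 0" --newtons 60

```text
time: 1.78
ee_pos: [0.5819, 0.0751, 0.2915]
tcp_rot: [180.0, 0.0, -131.3]
wrist_force: [0.2, 0.4, 0.3]
opening: 0.0853
grasp_force: 0.0
```

Run:
```python
from h import *
from workcell import bot,camera
o=bot.get_obs();print(o['time'],o['q'],o['ee_pos'],o['tcp_rot'])
im=camera("wrist");cv2.imwrite("pics/w1.png",im);np.save("w1.npy",tool(o))
```

```text
1.775 [ 7.34500027e+00  1.22164127e+01  2.50241782e+01  1.02810605e+02
  1.74218043e-02 -4.13984481e+01] [0.58193726 0.07509986 0.29149672] [ 1.79985053e+02  9.39066629e-03 -1.31256553e+02]
```

View pics/w1.png

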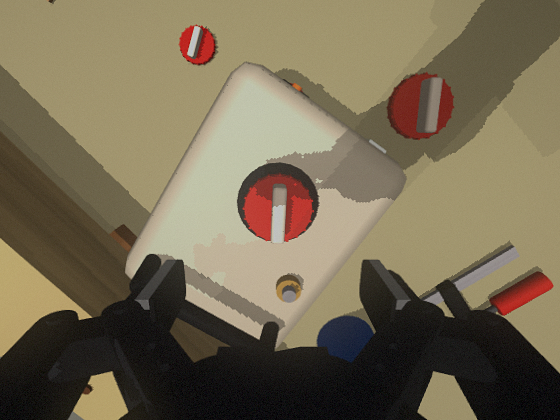

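Wrist view: middle cap centred at about (278,203), bar (279,183)–(278,243), valve (289,290), tank long edges (236,75)–(130,258).

Run:
```python
from h import *
T=np.load("w1.npy");im=cv2.imread("pics/w1.png");hsv=cv2.cvtColor(im,cv2.COLOR_BGR2HSV)
m=(((hsv[...,0]<8)|(hsv[...,0]>172))&(hsv[...,1]>130)&(hsv[...,2]>60)).astype('uint8')
m[:,:225]=0;m[:,335:]=0;m[:150]=0;m[255:]=0
pts=cv2.findNonZero(m);hull=cv2.convexHull(pts);e=cv2.fitEllipse(hull);print(e)
c=onz("wrist",e[0],.176,T);print("cap centre",c,"dia",np.linalg.norm(onz("wrist",(e[0][0]-e[1][0]/2,e[0][1]),.176,T)-onz("wrist",(e[0][0]+e[1][0]/2,e[0][1]),.176,T)))
f=cv2.drawContours(np.zeros_like(m),[hull],-1,1,-1)
f=cv2.erode(f,np.ones((3,3)))
b=f*(1-m);b=cv2.morphologyEx(b,cv2.MORPH_OPEN,np.ones((5,5)))
k,l,s,ce=cv2.connectedComponentsWithStats(b);i=1+np.argmax(s[1:,4]);print(s[i])
r=cv2.minAreaRect(cv2.findNonZero((l==i).astype('uint8')));print(r)
z=.198
a,d=onz("wrist",(278.5,184),z,T),onz("wrist",(278.5,243),z,T);v=a-d
print("bar",a,d,np.linalg.norm(v),np.degrees(np.arctan2(v[1],v[0])),(a+d)/2)
for p,q in(((236,75),(130,258)),((403,185),(330,285))):
    v=onz("wrist",q,.14,T)-onz("wrist",p,.14,T);print("tank x ang",np.degrees(np.arctan2(v[1],v[0])))
print("valve",onz("wrist",(289,295),.172,T))
```

```text
((277.6996154785156, 207.87867736816406), (68.77349090576172, 71.2404556274414), 80.42286682128906)
cap centre [0.57830262 0.07864575 0.176     ] dia 0.06201215286665187
[271 184  16  57 809]
((278.44537353515625, 211.9209747314453), (14.566154479980469, 56.227657318115234), 2.2025983333587646)
bar [0.56108583 0.0591998  0.198     ] [0.5944975  0.09777067 0.198     ] 0.051029912944739866 -130.90044856386336 [0.57779167 0.07848523 0.198     ]
tank x ang 15.116845574990577
tank x ang 17.741261571196805
valve [0.62975387 0.1553662  0.172     ]
```

Request:
send_rows --targets "0 5 20 0 130;0 5 50 0 130;0 5 80 0 130;0 5 100 0 150;0 5 110 0 170;0 5 110 0 190;0 5 110 0 190;0 5 110 0 190;0 5 110 0 190"

```text
time: 2.95
ee_pos: [0.579, 0.0773, 0.1817]
tcp_rot: [-180.0, 0.0, -131.3]
wrist_force: [0.3, -0.6, 0.3]
opening: 0.0215
grasp_force: 0.0
```

Request:
send_rows --targets "0 1.5 0 0 198;0 1.5 0 -4 200;0 1.5 0 -9 200;0 1.5 0 -14 200;0 1.5 0 -19 200;0 1.5 0 -24 200;0 1.5 0 -29 200;0 1.5 0 -34 200;0 1.5 0 -39 200;0 1.5 0 -44 200;0 1.5 0 -49 200;0 1.5 0 -53 200;0 1.5 0 -57 200;0 1.5 0 -60 200;0 1.5 0 -60 200;0 1.5 0 -60 200"

```text
time: 4.95
ee_pos: [0.5786, 0.0781, 0.1825]
tcp_rot: [-179.8, -0.1, -71.3]
wrist_force: [2.1, -1.4, 5.7]
opening: 0.0185
grasp_force: 3.5
```

```bash
cat > look.py <<'E'
import sys
from h import *
from workcell import bot,camera
o=bot.get_obs();print(o['time'],o['ee_pos'],o['tcp_rot'],o['torque'],o['opening'])
w=camera("wrist");s=camera("side");c=camera("scene")
np.save(sys.argv[1]+".npy",tool(o));cv2.imwrite(f"pics/{sys.argv[1]}w.png",w)
f=lambda i,x,y:cv2.resize(i[y:y+60,x:x+80],(400,300),interpolation=2)
cv2.imwrite(f"pics/{sys.argv[1]}.png",np.vstack([np.hstack([f(s,250,150),f(c,276,180)]),np.hstack([cv2.resize(w,(400,300)),cv2.resize(w[150:300,180:380],(400,300))])]))
E
python3 look.py a
```

```text
4.95 [0.57856859 0.07810934 0.18249971] [-1.79840082e+02 -6.23151021e-02 -7.13420791e+01] [-0.24819369 -0.55025641 -0.09141614] 0.018468485447853948
```

View pics/a.png

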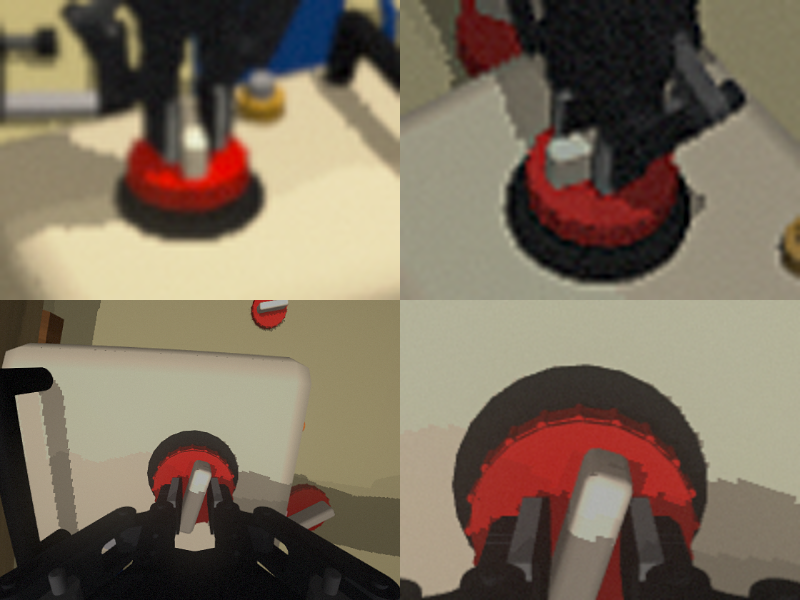

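Bar lags the tool by about 15°, so it is near 78° and has not dropped. The fingertips press on the cap top (5.7 N up), so I raise them slightly and carry on in small steps.

Request:
send_rows --targets "0 0 -3 0 200;0 0 -4 0 200;0 0 -4 -2 200;0 0 -4 -4 200;0 0 -4 -6 200;0 0 -4 -8 200;0 0 -4 -9 200;0 0 -4 -9 200"

```text
time: 6.1
ee_pos: [0.5777, 0.0784, 0.1853]
tcp_rot: [-180.0, 0.0, -62.3]
wrist_force: [0.3, 0.5, -0.0]
opening: 0.0183
grasp_force: 0.9
```

```bash
python3 look.py b
```

```text
6.1 [0.57771467 0.07835879 0.18530797] [-1.79994324e+02  3.19288115e-03 -6.23019514e+01] [ 0.05987559 -0.24253611 -0.10214338] 0.01832081769963829
```

View pics/b.png

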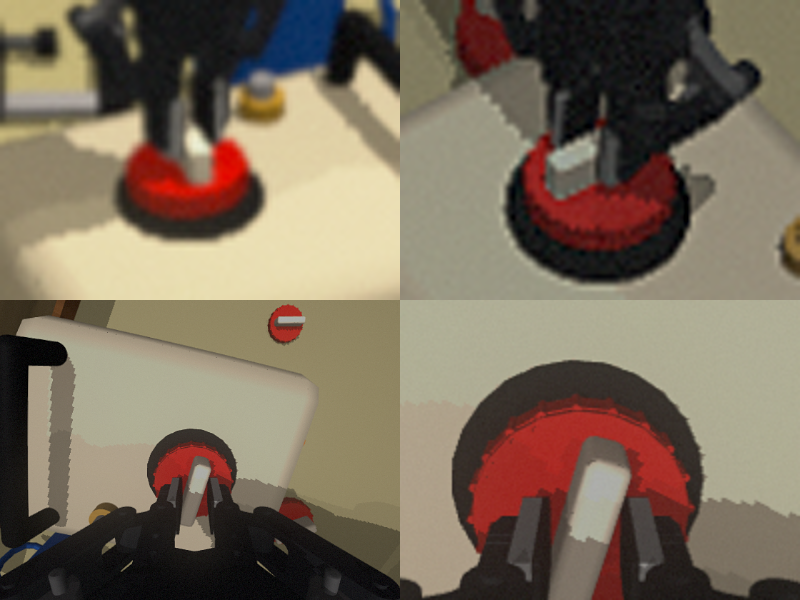

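```bash
cat > hgt.py <<'E'
import sys
from h import *
f=lambda i,x,y:cv2.resize(i[y:y+60,x:x+80],(400,300),interpolation=2)
def low(c,xs):
    r=c[...,2].astype(float)-c[...,1];out=[]
    for x in xs:
        col=r[:,x-6:x+7].mean(1);j=np.where(col>50)[0]
        out.append(int(j.max()))
    return out
sx=range(150,231,20);cx=range(165,246,20)
print("start",low(f(cv2.imread("pics/side0.png"),250,150),sx),low(f(cv2.imread("pics/scene0.png"),276,180),cx))
for n in sys.argv[1:]:
    i=cv2.imread(f"pics/{n}.png");print(n,low(i[:300,:400],sx),low(i[:300,400:],cx))
def pj(n,P):
    m=camera_model(n);Ti=np.linalg.inv(m['pose']);return cv2.projectPoints(np.array([P]),cv2.Rodrigues(Ti[:3,:3])[0],Ti[:3,3],m['K'],m['dist_coeffs'])[0][0,0]
for n in("side","scene"):print(n,"crop px for 5mm drop",5*(pj(n,[.578,.078,.157])-pj(n,[.578,.078,.162])))
E
python3 hgt.py a b
```

```text
start [203, 212, 213, 211, 204] [238, 247, 248, 246, 233]
a [202, 208, 209, 208, 200] [236, 243, 243, 242, 233]
b [211, 216, 218, 214, 207] [241, 247, 248, 244, 235]
side crop px for 5mm drop [-0.0421616  7.8485777]
scene crop px for 5mm drop [-0.69347904  7.04592884]
```

The skirt's lower edge fell by 8 px in side and 4–5 px in scene, where a 4.7 mm drop should give about 7. It may lean slightly, so I go a little further back.

Request:
send_rows --targets "0 0 0 -2 200;0 0 0 -4 200;0 0 0 -4 200;0 0 0 -4 200"

```text
time: 6.75
ee_pos: [0.5777, 0.0783, 0.1854]
tcp_rot: [-180.0, -0.0, -58.3]
wrist_force: [0.2, 0.4, 0.0]
opening: 0.0185
grasp_force: 1.1
```

```bash
python3 look.py c; python3 hgt.py b c
```

```text
6.75 [0.57772691 0.07830243 0.18536829] [-1.79991884e+02 -1.77576623e-03 -5.83240788e+01] [ 0.03899391 -0.21423472 -0.01104147] 0.01853217917371073
start [203, 212, 213, 211, 204] [238, 247, 248, 246, 233]
b [211, 216, 218, 214, 207] [241, 247, 248, 244, 235]
c [210, 216, 217, 214, 207] [242, 247, 248, 245, 236]
side crop px for 5mm drop [-0.0421616  7.8485777]
scene crop px for 5mm drop [-0.69347904  7.04592884]
```

View pics/c.png

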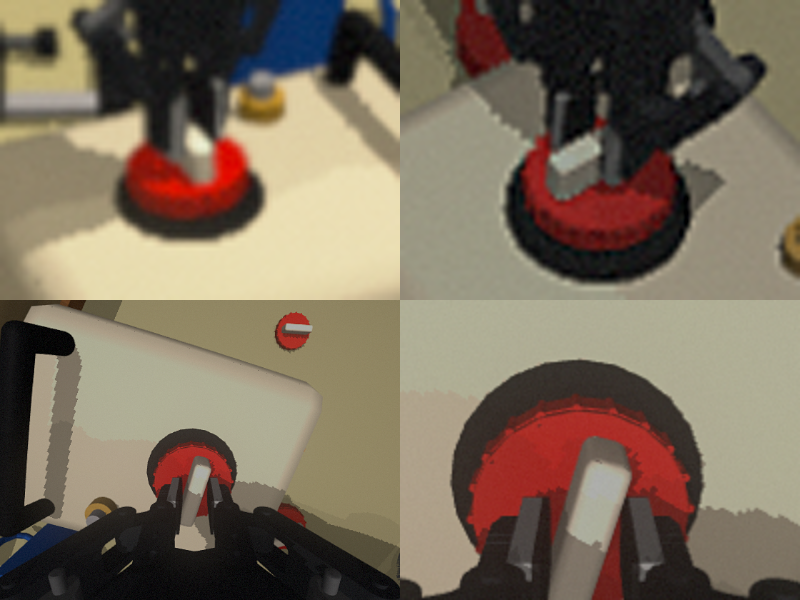

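Request:
send_rows --targets "0 0 0 -2 200;0 0 0 -4 200;0 0 0 -4 200;0 0 0 -4 180;0 0 0 -4 180;0 0 0 -4 180"

```text
time: 7.65
ee_pos: [0.5775, 0.0783, 0.1851]
tcp_rot: [180.0, 0.0, -54.3]
wrist_force: [0.0, -0.4, 0.1]
opening: 0.0249
grasp_force: 0.0
```

```bash
python3 look.py d; python3 hgt.py b c d
python3 - <<'E'
from h import *
T=np.load("d.npy");im=cv2.imread("pics/dw.png");hsv=cv2.cvtColor(im,cv2.COLOR_BGR2HSV)
m=(((hsv[...,0]<8)|(hsv[...,0]>172))&(hsv[...,1]>130)&(hsv[...,2]>50)).astype('uint8')
m[:,:205]=0;m[:,340:]=0;m[:160]=0;m[275:]=0
b=((hsv[...,1]<70)&(hsv[...,2]>95)).astype('uint8');b[:,:240]=0;b[:,320:]=0;b[:210]=0;b[330:]=0
print(cv2.minAreaRect(cv2.findNonZero(b)),np.bincount(np.where(m)[0])[200:].tolist()[:5])
rows=np.where(m.any(1))[0];print(rows.min(),[ (y,np.where(m[y])[0].min(),np.where(m[y])[0].max()) for y in(215,225,235,245)])
E
```

```text
7.65 [0.57753195 0.07828914 0.18510968] [ 1.79973222e+02  1.36332736e-02 -5.43147453e+01] [-0.0166244  -0.03803126  0.01468412] 0.02485543603109206
start [203, 212, 213, 211, 204] [238, 247, 248, 246, 233]
b [211, 216, 218, 214, 207] [241, 247, 248, 244, 235]
c [210, 216, 217, 214, 207] [242, 247, 248, 245, 236]
d [208, 216, 218, 216, 208] [242, 248, 251, 248, 238]
side crop px for 5mm drop [-0.0421616  7.8485777]
scene crop px for 5mm drop [-0.69347904  7.04592884]
((286.28582763671875, 279.98760986328125), (64.83036041259766, 118.21759796142578), 14.620874404907227) [38, 40, 43, 48, 51]
196 [(215, np.int64(230), np.int64(307)), (225, np.int64(220), np.int64(315)), (235, np.int64(217), np.int64(322)), (245, np.int64(215), np.int64(322))]
```

View pics/d.png

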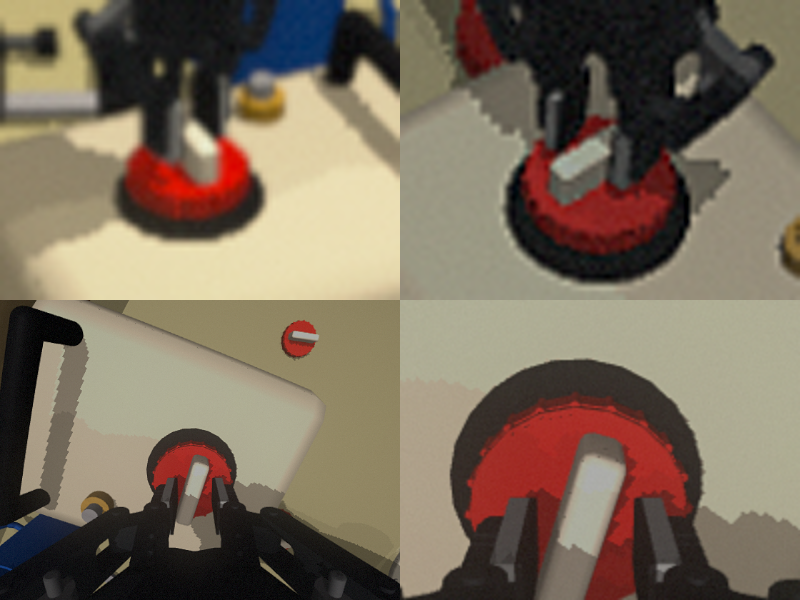

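The cap has dropped and sits level: both views are 7–8 px lower than before and symmetric. Now I turn it forward, still with play.

Request:
send_rows --targets "0 0 0 6 180;0 0 1 13 190;0 0 2 18 200;0 0 2 24 200;0 0 2 30 200;0 0 2 36 200;0 0 2 42 200;0 0 2 48 200;0 0 2 54 200;0 0 2 60 200;0 0 2 66 200;0 0 2 72 200;0 0 2 78 200;0 0 2 84 200;0 0 2 90 200;0 0 2 96 200;0 0 2 100 200;0 0 2 103 200;0 0 2 103 200;0 0 2 103 200"

```text
time: 10.3
ee_pos: [0.5779, 0.0795, 0.1816]
tcp_rot: [179.9, -0.0, -157.2]
wrist_force: [4.6, 6.1, -11.8]
opening: 0.0182
grasp_force: 9.6
```

```bash
python3 look.py e; python3 hgt.py d e
```

```text
10.3 [0.57791352 0.07945252 0.18157557] [ 1.79873587e+02 -2.92544553e-02 -1.57243687e+02] [ 1.26099607 -1.00196641  0.19632896] 0.018217137390108593
start [203, 212, 213, 211, 204] [238, 247, 248, 246, 233]
d [208, 216, 218, 216, 208] [242, 248, 251, 248, 238]
e [213, 218, 221, 219, 211] [246, 251, 253, 248, 239]
side crop px for 5mm drop [-0.0421616  7.8485777]
scene crop px for 5mm drop [-0.69347904  7.04592884]
```

View pics/e.png

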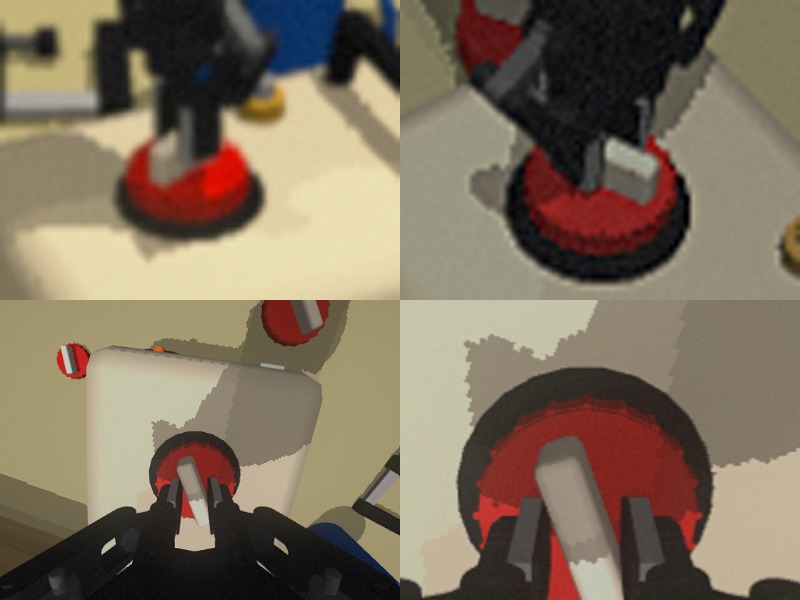

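Cap is threaded down to the rim at about 22°. Now I align the fingers with the bar, grip it firmly and tighten.

Request:
send_rows --targets "0 0 -1 -5 190;0 0 -1 -14 190;0 0 -1 -14 190;0 0 -1 -14 230;0 0 -1 -14 255;0 0 -1 -14 255;0 0 -1 -14 255;0 0 -1 -10 255;0 0 -1 -5 255;0 0 -1 0 255;0 0 -1 3 255;0 0 0 6 255;0 0 0 8 255;0 0 0 8 255" --newtons 110

```text
time: 12.2
ee_pos: [0.578, 0.0787, 0.1844]
tcp_rot: [180.0, 0.1, -165.3]
wrist_force: [-0.3, 2.0, 7.2]
opening: 0.0079
grasp_force: 109.1
```

```bash
python3 look.py f; python3 hgt.py d e f
```

```text
12.2 [0.57800155 0.078672   0.18442778] [ 1.79976760e+02  1.11677051e-01 -1.65341648e+02] [ 0.35047156  0.26485889 -0.01341911] 0.007860182253711212
start [203, 212, 213, 211, 204] [238, 247, 248, 246, 233]
d [208, 216, 218, 216, 208] [242, 248, 251, 248, 238]
e [213, 218, 221, 219, 211] [246, 251, 253, 248, 239]
f [213, 221, 223, 222, 214] [250, 257, 258, 253, 243]
side crop px for 5mm drop [-0.0421616  7.8485777]
scene crop px for 5mm drop [-0.69347904  7.04592884]
```

Request:
send_rows --targets "0 0 0 3 255;0 0 0 6 255;0 0 0 9 255;0 0 0 11 255;0 0 0 11 255;0 0 0 11 255"

```text
time: 13.1
ee_pos: [0.5777, 0.079, 0.1844]
tcp_rot: [179.9, 0.1, -176.2]
wrist_force: [-3.4, 2.9, 8.1]
opening: 0.0082
grasp_force: 109.7
```

```bash
python3 look.py g; python3 hgt.py f g
```

```text
13.1 [0.57771962 0.07897043 0.18438343] [ 1.79938514e+02  7.47377829e-02 -1.76242150e+02] [0.5100519  0.52853022 0.61814242] 0.00822021115891539
start [203, 212, 213, 211, 204] [238, 247, 248, 246, 233]
f [213, 221, 223, 222, 214] [250, 257, 258, 253, 243]
g [213, 221, 223, 222, 214] [251, 258, 258, 253, 243]
side crop px for 5mm drop [-0.0421616  7.8485777]
scene crop px for 5mm drop [-0.69347904  7.04592884]
```

View pics/g.png

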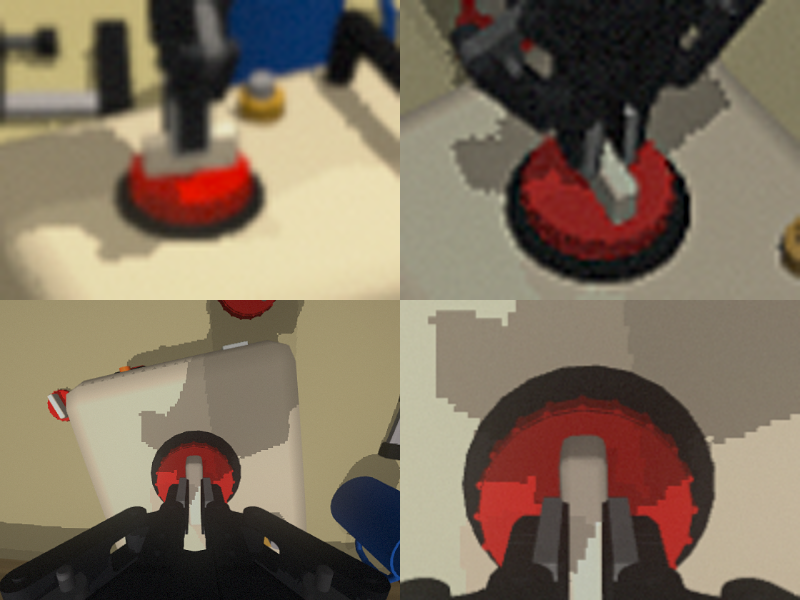

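Bar gripped and aligned, torque 0.62 N m, cap down. A touch more, then release, rise and check.

Request:
send_rows --targets "0 0 0 2 255;0 0 0 2 255;0 0 0 2 255"

```text
time: 13.62
ee_pos: [0.5777, 0.079, 0.1844]
tcp_rot: [179.9, 0.1, -178.2]
wrist_force: [-2.7, 3.4, 8.5]
opening: 0.008
grasp_force: 109.9
```

```bash
python3 -c "
from workcell import bot
o=bot.get_obs();print(o['torque'],o['tcp_rot'])"
```

```text
[0.51848426 0.58077294 0.79417963] [ 1.79929608e+02  6.85329604e-02 -1.78235344e+02]
```

Request:
send_rows --targets "0 0 0 0 220;0 0 0 0 180;0 0 0 0 150;0 0 0 0 130;0 0 0 0 130;0 0 -10 0 130;0 0 -40 0 130;0 0 -80 0 130;0 0 -120 0 130;0 0 -120 0 130;0 0 -120 0 130"

```text
time: 15.0
ee_pos: [0.5778, 0.0783, 0.3032]
tcp_rot: [-180.0, 0.0, -178.3]
wrist_force: [1.1, -0.0, -0.6]
opening: 0.0413
grasp_force: 0.0
```

```bash
python3 look.py k; python3 hgt.py d g k
python3 - <<'E'
from h import *
T=np.load("k.npy");im=cv2.imread("pics/kw.png");hsv=cv2.cvtColor(im,cv2.COLOR_BGR2HSV)
m=(((hsv[...,0]<8)|(hsv[...,0]>172))&(hsv[...,1]>130)&(hsv[...,2]>60)).astype('uint8')
m[:,:225]=0;m[:,335:]=0;m[:150]=0;m[255:]=0
h=cv2.convexHull(cv2.findNonZero(m));e=cv2.fitEllipse(h);print(e,onz("wrist",e[0],.1705,T))
E
```

```text
15.0 [0.57780787 0.07830722 0.3031956 ] [-1.79999240e+02  4.61465062e-03 -1.78315739e+02] [-0.04733525 -0.0167808  -0.00351435] 0.04125996370435347
start [203, 212, 213, 211, 204] [238, 247, 248, 246, 233]
d [208, 216, 218, 216, 208] [242, 248, 251, 248, 238]
g [213, 221, 223, 222, 214] [251, 258, 258, 253, 243]
k [213, 221, 223, 222, 214] [250, 257, 258, 253, 244]
side crop px for 5mm drop [-0.0421616  7.8485777]
scene crop px for 5mm drop [-0.69347904  7.04592884]
((273.18975830078125, 203.0599822998047), (65.99333953857422, 66.41131591796875), 80.0035171508789) [0.57799837 0.07906842 0.1705    ]
```

View pics/k.png

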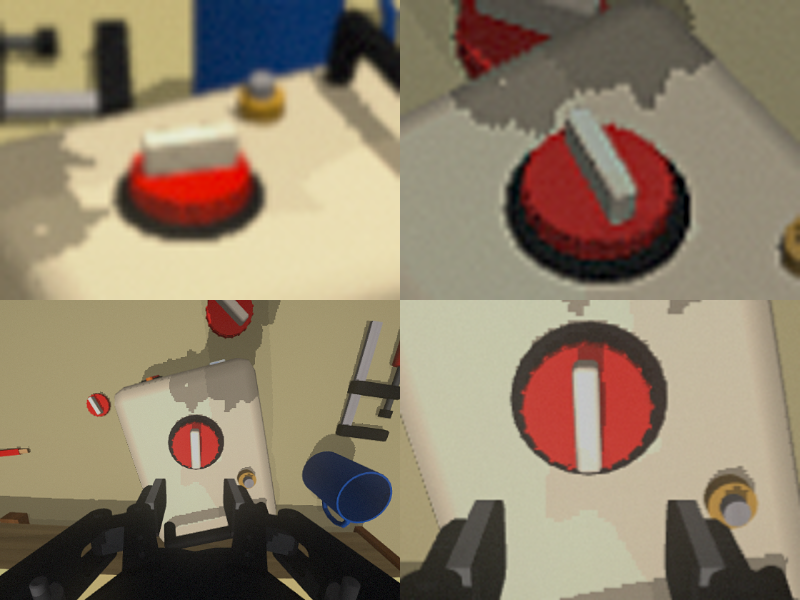

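The cap sits level and low, its bar at about -13°, and the gripper is clear of it.

```bash
python3 -c "
from workcell import ticket
print(ticket.job_done())"
```

```text
the job is handed in; nothing more can be done
None
```

I turned the middle-sized cap back until it dropped level into the thread, then forward until it was snug: 0.79 N m, bar at about -13°. The gripper is open and clear above it, nothing else was touched, and the job was handed in at about 15 s.

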